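# Zero the height comparator on its master and swap in the tube block

### The arm

A 7-joint arm with a two-finger parallel gripper is mounted at the origin on the work surface. World frame = base frame: x ahead of the robot, y to its left, z up, the work surface at z = 0. Lengths are in m, angles in rad, forces in N, time in s.
With the tool pointing down it reaches from about 0.425 to 0.875 m from the base axis. Payload 9.9 kg.
Tool frame: the origin (TCP) lies midway between the tips of the shut fingers; the grasp point (between the pads) lies 19 mm behind it; z points along the fingers, y is the line along which they close (so a half turn about z gives the same grasp; the last joint's range is limited). The gripper opens to 85 mm and grips with 20 to 120 N. Pads are 22 mm wide; open, the fingers measure 114 mm over their backs; the gripper's body (76 mm by 85 mm) begins 54 mm behind the grasp point. The pads swing forward as they close: fully open they stand 13 mm farther back than shut.
Start: joints at [-1.217, 0.576, 0.025, 1.437, -0.015, 1.129, -0.057], TCP at [0.286, 0.611, 0.231] pointing down, gripper open.
Joint ranges: [-2.76, 2.76], [-0.34, 2.15], [-1.52, 1.57], [0.19, 2.46], [-1.09, 4.23], [0.17, 1.99], [-2.82, 2.82]. Speed limits (rad/s): [2.22, 2.22, 3.01, 3.01, 3.14, 3.14, 3.14].

### API

Orientations are given as a unit quaternion [w, x, y, z].
In Python, from station import ctrl, eyes gives the robot as it stands.
- The arm moves only by the shell command python3 -m inch 'ROWS' [OPENING] [FORCE]. ROWS is JSON, a list of rows, each a list of 4 numbers: the shift along the world's x, y, z in m, then the turn about the world's z in degrees. In form: [[x, y, z, twist], ...]. A call has 1 to 12 rows; each row shifts and turns the commanded pose from where the row before left it; what a row does not reach is not made up. A row lasts 1/10 s, in which the tool goes at most 50 mm and 8.59 degrees, less where a joint would pass 70% of its speed; a pose out of reach is approached as far as the arm can. A call is refused whole if a number of a shift passes 0.05 or a number of a turn 8.59, either way. A call with a gripper value outside its range is refused whole. OPENING is the closure, from -1 (fully open) to 1 (shut), set as the call begins (- or left out, the last holds). The fingers move at their own pace and stop on an object; FORCE is the grip in N (left out, the last holds). Time passes only in rows, so rows that do not move let the fingers close. It gives the time, the measured TCP pose, the force, the opening and the grip force at its end, in the units of the state.
- ctrl.state(): the state, without advancing time (a new reading comes with each control period).
- eyes.read_camera(name): name is "scene" or "side" or "wrist"; returns a dict with "img" (400x640x3 uint8, red, green, blue), "range_z" (400x640 float32, m along the optical axis (not along the pixel's ray), 0 where there is no reading), "fx", "fy", "cx", "cy" (pixels), "D" ([k1, k2, p1, p2, k3] as OpenCV has them; the pictures are not rectified), "origin" and "orientation" of the camera in the world; the wrist camera has in their place "hand_eye" (4x4, takes a point from camera to tool coordinates, whose origin is the TCP and whose axes are the flange's). Camera axes: x right, y down, z forward; pixel columns grow to the right and rows downward; lengths in m; the calibration is good to about 2 mm. A picture is of the moment at which its call begins: read the wrist's pose just before it.
- ctrl.job_done(): hands the job in; it is judged then, once.
The state is a dict: "time_s": time; "joint_pos": joint angles; "dq": joint speeds; "joint_torque": joint torques, N m; "tool_pos": TCP position; "tcp_rot": TCP orientation; "contact_force": force on the tool from outside, world axes, zero at the start; "moment": the same for the moment, N m; "width": opening from 0.0 (shut) to 1.0 (fully open); "grasp_force": force on a finger pad.
Only numpy, scipy, OpenCV 4.12 (cv2) and the standard library are available. Lean on these libraries where they do the work, as an engineer would, in place of code of your own. Each camera call takes 0.05 s, during which the arm holds its last target. There are 200 camera calls.

### The job

The comparator stands on its master block but its dial has slipped and the zero is lost: slide the zero mark until it lines up with the needle and let go of it. Then draw the master out and set it flat on the black rubber pad, lengthwise and about in the middle, and slide the tube block with the two wells nose first along the anvil until the plunger rests on the flat between its bevel and its wells, straight and flat on the anvil, ready to be read. Leave the mark where you zeroed it, drop neither block, and leave the bottle and the tube rack alone.

Things in the scene. Friction and masses are not known exactly. Their poses are not given: they have to be found in the camera images.
- comparator: Fixed comparator, mouth to its -x. Base 150x130x15 mm, anvil bar 40 mm wide, top at z 30 mm, x -130 to +40; white head 150 mm wide overhangs it, x -65 to +94, z 95 to 160 mm, so only a block's last 12 mm or so stick out; an upright gripper hits the head. Column face at x +60. Origin: on the bench below the plunger; x along the anvil to the column, y left, z up.
- plunger_tip (a point): Lowest point of the sprung plunger (steel stem, ball foot 18 mm diameter) under the head: 70 mm above the bench when it stands on the master on the anvil, 73 mm on the tube block, 63 mm with nothing below. Its spring presses down with 2 to 3 N. The bevel of a block slid in nose first along the anvil lifts it.
- needle_tip (a point): Tip of the needle: dark blade 20x4 mm on the white dial plate on the head's top near the mouth, pointing to comparator +x, 162 to 167 mm above the bench. It moves in comparator +y, 5 mm per mm of plunger rise. Where it stands for the master differs each time (the plate has slipped). Axes parallel to the comparator's.
- mark_tip (a point): Tip of the zero mark: dark blade 4 mm wide on the zero slide, pointing to comparator -x; its tip is 2 mm from the needle's tip when lined up. It moves along comparator y with the slide. Axes parallel to the comparator's.
- mark_grip (a point): Where to pinch the zero slide: an upright aluminium tab on the head, 24 mm (x) by 14 mm (y), 163 to 195 mm above the bench; the point is on its centre line, 10 mm below its top. It slides along comparator y, 47 mm either side of the middle, friction about 1.5 N, and stays where left. The mark's tip is 34 mm away in comparator -x, at the same y.
- master: Master block: plain aluminium, 110x44 mm, 40 mm high, no holes, about 0.5 kg. The top edge of its nose (+x end) has a bevel 16 mm long, 11 mm deep. Origin: centre of the underside; x to the nose, z up. It starts on the anvil under the plunger, nose to the column, tail out of the mouth. Held by its tail, the nose may sag.
- tube_block: Tube block, the part to check: aluminium, 110x44 mm, 43 mm high, about 0.42 kg, nose (+x end) bevelled like the master's, two wells of 24 mm diameter in its top at x -34 and -5.5 mm. The flat to be measured runs from x +7 to +39 mm. Origin: centre of the underside; x to the nose, z up. It starts on the bench, nose roughly to the robot's left.
- pad: Black rubber pad fixed to the bench, 180 mm (x) by 120 mm (y), 4 mm thick: the master's resting place. Origin: centre of its underside.
- cleaner: Bystander: bottle, 68 mm diameter, 170 mm high. Origin: centre of its base.
- tube_rack: Bystander: clear rack with tubes, 70 x 140 mm, 105 mm high. Origin: centre of its base.
Not all that is in view belongs to the job. Leave any pink, turquoise or yellow look-alike of the tube_block alone.

How it is judged:
On the way, in this order (a step that is already met when the one before it is completed fails the run):
1. the zero mark lines up with the needle (within 4 mm) while the master is under the plunger, and the comparator is let go (y of mark_tip in the frame of needle_tip between -0.004 and 0.004 m and height (world z) of plunger_tip between 0.069 and 0.071 m and x of master in the frame of comparator between -0.04 and -0.004 m and y of master in the frame of comparator between -0.014 and 0.014 m and angle between the x axis of master and the x axis of comparator, either way round below 0.2 rad and angle between master's own z axis and vertical below 0.04 rad and contact force between the fingers and comparator below 0.1 N), for 0.3 s.
2. the master lies flat and released on the pad (x of master in the frame of pad between -0.035 and 0.035 m and y of master in the frame of pad between -0.035 and 0.035 m and z of master in the frame of pad between 0.002 and 0.007 m and angle between the x axis of master and the x axis of pad, either way round below 0.35 rad and angle between master's own z axis and vertical below 0.05 rad and linear speed of master below 0.02 m/s and contact force between the fingers and master below 0.1 N), for 0.2 s.
At the end, for the whole second after the job is handed in: Tube block flat on the anvil, middle 4-40 mm before the plunger axis, within 14 mm sideways, 0.2 rad; plunger tip 73 mm up (+-1.2); mark 15 mm (+-6) on the needle's -y side; master flat on the pad, within 35 mm each way, 0.35 rad; both released, at rest (all of step 2 and x of tube_block in the frame of comparator between -0.04 and -0.004 m and y of tube_block in the frame of comparator between -0.014 and 0.014 m and angle between the x axis of tube_block and the x axis of comparator, either way round below 0.2 rad and angle between tube_block's own z axis and vertical below 0.04 rad and height (world z) of plunger_tip between 0.0718 and 0.0742 m and z of tube_block in the frame of comparator between 0.028 and 0.032 m and y of mark_tip in the frame of needle_tip between -0.021 and -0.009 m and linear speed of tube_block below 0.02 m/s); the robot touches nothing.
It fails at once if a block is dropped (falls free by more than about 10 mm) ((linear speed of master above 0.45 m/s and contact force between the fingers and master below 0.05 N) or (linear speed of tube_block above 0.45 m/s and contact force between the fingers and tube_block below 0.05 N)).
It fails at once if a block is tipped by more than 0.6 rad (angle between any of master, tube_block's own z axis and vertical above 0.6 rad).
It fails at once if the cleaner bottle is moved by more than 30 mm or tipped (distance of cleaner from where it was at the start of the episode above 0.03 m or angle between cleaner's own z axis and vertical above 0.3 rad).
It fails at once if the tube rack is moved by more than 30 mm or tipped (distance of tube_rack from where it was at the start of the episode above 0.03 m or angle between tube_rack's own z axis and vertical above 0.3 rad).
It also fails if it takes over 61 s, if anything falls off the work surface, if the arm or the gripper's body presses on something with over 40 N, if the wrist force passes 120 N, or if a joint passes its speed limit or range.

## Working session

There is one attempt and no reset: what is moved stays moved. The work goes in short steps, Python scripts to look and compute and a shell command to move; the robot and the scene stay as the last step left them, time stands still between calls to the robot, and variables do not carry over. Pictures are saved under pics/ and viewed, at most 10 in all, crops included, and the job is handed in when it is done.

```bash
ls; mkdir -p pics
cat > h.py <<'E'
import numpy as np, cv2
from scipy.spatial.transform import Rotation as R
from station import ctrl, eyes
def rot(q): return R.from_quat([q[1],q[2],q[3],q[0]]).as_matrix()
def shot(name):
    s=ctrl.state(); c=eyes.read_camera(name)
    if name=='wrist':
        T=np.eye(4); T[:3,:3]=rot(s['tcp_rot']); T[:3,3]=s['tool_pos']
        T=T@np.array(c['hand_eye'])
    else:
        T=np.eye(4); T[:3,:3]=rot(c['orientation']); T[:3,3]=c['origin']
    c['T']=T; c['K']=np.array([[c['fx'],0,c['cx']],[0,c['fy'],c['cy']],[0,0,1.]]); c['D']=np.array(c['D'],float)
    return c
def rays(c,px):
    u=cv2.undistortPoints(np.array(px,float).reshape(-1,1,2),c['K'],c['D'])[:,0]
    return np.c_[u,np.ones(len(u))]
def onplane(c,px,z):
    d=rays(c,px)@c['T'][:3,:3].T; o=c['T'][:3,3]
    return o+d*((z-o[2])/d[:,2])[:,None]
def bydepth(c,px):
    d=rays(c,px); p=np.array(px).astype(int); r=c['range_z'][p[:,1],p[:,0]]
    return (d*r[:,None])@c['T'][:3,:3].T+c['T'][:3,3]
def cloud(c):
    v,u=np.mgrid[0:400,0:640]
    return bydepth(c,np.c_[u.ravel(),v.ravel()]).reshape(400,640,3)
def save(c,n): cv2.imwrite('pics/'+n,c['img'][:,:,::-1])
E
python3 - <<'E'
from h import *
for n in('scene','side','wrist'):
    c=shot(n); save(c,n+'0.png'); np.savez(n+'0.npz',**{k:c[k] for k in('img','range_z','T','K','D')}); print(n,c['T'].round(3).tolist(),c['fx'])
a=[cv2.imread(f'pics/{n}0.png') for n in('scene','side')]
E
python3 -m inch --help | head -20
```

```text
pics
scene [[-0.219, 0.714, -0.665, 1.42], [0.976, 0.161, -0.149, 0.171], [0.0, -0.681, -0.732, 1.071], [0.0, 0.0, 0.0, 1.0]] 433.19253019383194
side [[0.671, -0.518, 0.531, 0.021], [-0.742, -0.463, 0.485, -0.469], [-0.005, -0.719, -0.695, 0.806], [0.0, 0.0, 0.0, 1.0]] 403.43851464544815
wrist [[0.423, 0.87, 0.253, 0.222], [0.906, -0.406, -0.119, 0.641], [-0.001, 0.28, -0.96, 0.373], [0.0, 0.0, 0.0, 1.0]] 286.6721769051692invalid input: not JSON, or not a number
```

View pics/scene0.png

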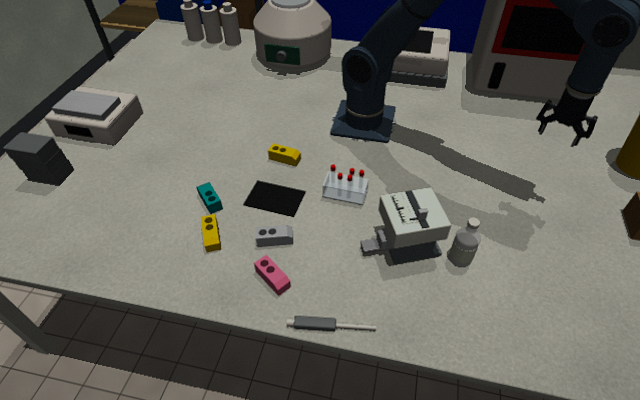

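View pics/side0.png

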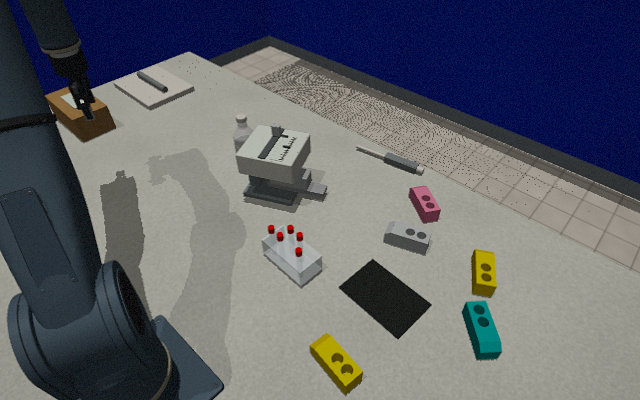

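The scene view shows the grey tube block at (275,236), or side (408,237). The look-alikes are yellow (285,154) and (211,232), turquoise (209,196) and pink (272,274). The master's tail sticks out at scene (373,244), the comparator head is at (413,212) with its tab at (417,212), the pad is at (275,198), the rack at (345,185) and the bottle at (464,243). The only grey block with two wells is the one at (275,236), so I choose that.

Run:
```python
from h import *
C={}
for n in('scene','side'):
    f=np.load(n+'0.npz'); c={k:f[k] for k in f}; C[n]=c
    P=cloud(c); img=c['img'].astype(int); v,u=np.mgrid[0:400,0:640]
    hsv=cv2.cvtColor(c['img'],cv2.COLOR_RGB2HSV)
    def rect(m,name):
        m=cv2.morphologyEx(m.astype(np.uint8),cv2.MORPH_OPEN,np.ones((2,2)))
        k,l,st,_=cv2.connectedComponentsWithStats(m)
        for i in range(1,k):
            if st[i,4]>60:
                p=P[l==i]; r=cv2.minAreaRect(p[:,:2].astype(np.float32)*1000)
                print(n,name,st[i,:5].tolist(),'rect',np.round(r[0],1),np.round(r[1],1),round(r[2],1),'z',np.percentile(p[:,2],[5,50,95]).round(4))
    box=(P[...,0]>.3)&(P[...,0]<1)&(P[...,1]>-.45)&(P[...,1]<.5)
    Z=P[...,2]
    rect(box&(Z>.15)&(Z<.164),'headtop')
    rect(box&(Z>.175)&(Z<.2),'tab')
    rect(box&(Z>.037)&(Z<.048)&(hsv[...,1]<60),'tubeblk')
    rect(box&(Z>.060)&(Z<.078)&(hsv[...,1]<60),'mastertail')
    rect(box&(Z<.012)&(img.max(2)<40),'pad')
    rect(box&(Z>.08),'tall')
c=C['scene'];s=C['side']
a=cv2.resize(c['img'][175:275,355:485],None,fx=3,fy=3,interpolation=3)
b=cv2.resize(s['img'][110:210,220:340],None,fx=3,fy=3,interpolation=3)
d=cv2.resize(c['img'][215:255,245:305],None,fx=6,fy=6,interpolation=3); d=np.vstack([d,np.zeros((60,360,3),np.uint8)])
cv2.imwrite('pics/crop1.png',np.hstack([a,b])[:,:,::-1]); 
cv2.imwrite('pics/crop2.png',d[:,:,::-1])
```

```text
scene headtop [381, 188, 72, 49, 1978] rect [863.7 177.5] [ 211.8 1093.1] 78.4 z [0.1524 0.1606 0.1644]
scene tab [419, 209, 10, 9, 78] rect [995.7 209.6] [ 24.8 852.4] 83.2 z [0.1633 0.1863 0.1971]
scene tubeblk [256, 226, 35, 14, 369] rect [1035.5  -28.2] [860.8 102.5] 20.6 z [0.0334 0.0424 0.0467]
scene mastertail [378, 230, 13, 15, 134] rect [1008.5  175.1] [822.8  38.8] 2.2 z [0.0583 0.0705 0.0992]
scene mastertail [454, 244, 24, 13, 95] rect [600.9 410.7] [41.9 99.3] 32.7 z [0.0006 0.066  0.0769]
scene pad [245, 182, 61, 36, 1338] rect [929.8 -83.7] [1087.3  200.7] 17.0 z [0.0005 0.0048 0.0089]
scene pad [307, 376, 30, 24, 105] rect [796.8   6.1] [ 94.7 116.8] 11.8 z [-0.7559 -0.7504 -0.7429]
scene tall [348, 169, 7, 15, 68] rect [853.4  83.5] [1147.3   18.7] 7.9 z [-1.000e-04  9.490e-02  1.069e-01]
scene tall [379, 188, 74, 61, 3271] rect [863.6 177. ] [ 212.7 1093.1] 78.4 z [0.104  0.1599 0.1659]
scene tall [455, 218, 27, 35, 618] rect [924.7 292.2] [  65.3 1018.1] 72.6 z [0.0736 0.1179 0.1712]
side headtop [236, 126, 75, 44, 1975] rect [360.2   9.4] [1155.8  196.3] 45.1 z [0
[... 296 characters left out ...]
 z [0.0538 0.0685 0.0715]
side pad [341, 261, 91, 79, 3420] rect [ 279.3 -287.2] [597.6 202.9] 16.4 z [0.0006 0.003  0.0055]
side tall [234, 114, 78, 71, 3657] rect [397.6  62.4] [1286.1  230. ] 45.7 z [0.098  0.1578 0.1647]
side tall [268, 226, 8, 11, 67] rect [429.2  86.5] [103.4  13.6] 49.4 z [0.0544 0.0955 0.1043]
side tall [288, 226, 7, 11, 63] rect [ 255.5 -186.2] [734.1  14.6] 49.2 z [0.     0.0938 0.1043]
side tall [277, 233, 7, 11, 68] rect [412.9  31.6] [50.1 12. ] 37.4 z [0.0563 0.0956 0.1049]
side tall [297, 233, 7, 11, 67] rect [463.4  15.8] [104.   11.8] 40.6 z [-0.0018  0.0953  0.1042]
side tall [296, 248, 7, 11, 69] rect [407.4 -35.1] [45.2 11.6] 36.1 z [0.0571 0.0965 0.1043]
```

View pics/crop1.png

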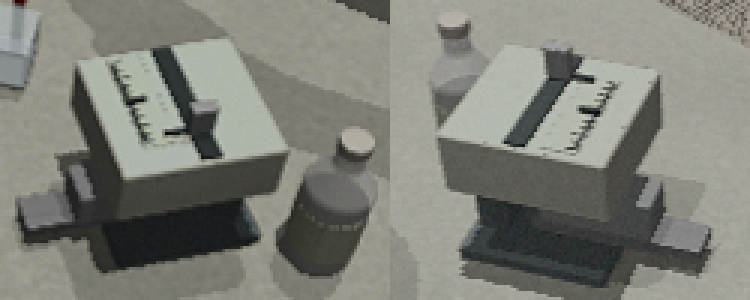

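View pics/crop2.png

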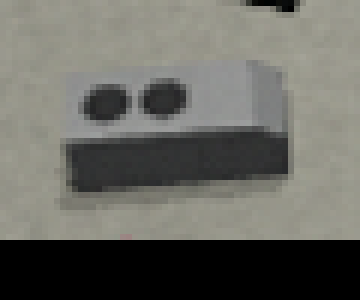

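The crops confirm the choice: a grey block with two wells at its left and its bevel at the right, so the nose points to +y. The needle is at about scene (401,208) and the mark at about (414,219), with the tab at (423,212).

Run:
```python
from h import *
for n in('scene','side'):
    f=np.load(n+'0.npz'); c={k:f[k] for k in f}
    P=cloud(c); img=c['img'].astype(int); hsv=cv2.cvtColor(c['img'],cv2.COLOR_RGB2HSV); Z=P[...,2]
    ok=c['range_z']>0
    def rect(m,name,lo=60):
        k,l,st,_=cv2.connectedComponentsWithStats((m&ok).astype(np.uint8))
        for i in range(1,k):
            if st[i,4]>lo:
                p=P[l==i]; md=np.median(p[:,:2],0); p=p[np.hypot(*(p[:,:2]-md).T)<.17]
                r=cv2.minAreaRect(p[:,:2].astype(np.float32)*1000)
                print(n,name,st[i,:5].tolist(),np.round(r[0],1),np.round(r[1],1),round(r[2],1),'z',np.percentile(p[:,2],[5,50,95]).round(4))
    x,y=P[...,0],P[...,1]
    box=(x>.3)&(x<1)&(y>-.45)&(y<.5)
    rect(box&(Z>.155)&(Z<.170)&(y>.05),'headtop')
    rect(box&(Z>.177)&(Z<.2)&(y>.05),'tab',20)
    rect(box&(Z>.038)&(Z<.048)&(hsv[...,1]<60),'tubeblk')
    rect(box&(Z>.064)&(Z<.077)&(hsv[...,1]<60)&(y<.25),'mastertail',30)
    rect(box&(Z>.023)&(Z<.036)&(hsv[...,1]<60)&(y<.25),'anvil',30)
    rect(box&(Z<.012)&(Z>-.01)&(img.max(2)<40),'pad')
    rect(box&(Z>.08)&(y<.12),'rack',20)
    rect(box&(Z>.03)&(y>.25),'bottle',100)
```

```text
scene headtop [380, 187, 72, 49, 2254] [579.4 231.4] [153.8 163.6] 24.8 z [0.1575 0.161  0.1651]
scene tab [418, 208, 11, 9, 76] [610.2 252.6] [15.2 24.4] 22.1 z [0.179  0.192  0.1971]
scene tubeblk [255, 225, 36, 15, 367] [ 655.2 -172. ] [ 49.  105.7] 18.2 z [0.0394 0.0433 0.0468]
scene mastertail [377, 229, 13, 14, 121] [617.3 157. ] [46.3 27.3] 26.3 z [0.0661 0.0707 0.0739]
scene anvil [256, 226, 37, 18, 118] [ 669. -156.] [ 44.7 118. ] 41.6 z [0.0234 0.0302 0.0355]
scene anvil [360, 238, 24, 15, 218] [630.2 127.2] [46.8 59.9] 22.2 z [0.0256 0.0307 0.0347]
scene anvil [293, 315, 43, 14, 264] [904.9  19.1] [ 31.9 108.5] 9.5 z [0.0232 0.0247 0.0277]
scene pad [244, 181, 61, 36, 1338] [ 488.2 -222.8] [178.2 122.8] 86.5 z [0.0011 0.0049 0.0089]
scene pad [393, 254, 48, 11, 109] [633.8 265.1] [  7.2 145.9] 24.9 z [-0.0009  0.005   0.0108]
scene rack [330, 164, 5, 9, 38] [396.7 -44.2] [22.1 13.4] 12.4 z [0.0828 0.0999 0.1076]
scene rack [347, 168, 7, 16, 70] [416.3  19.4] [14.6 48.9] 88.6 z [0.0845 0.1001 0.1073]
scene rack [359, 170, 5, 8, 37] [400.5  52.7] [18.4 13.4] 10.3 z [0.084  0
[... 1057 characters left out ...]
62, 23, 20, 76] [410.7 -63.5] [ 4.4 71.5] 87.0 z [0.0235 0.0284 0.0342]
side pad [340, 260, 91, 79, 3423] [ 486.2 -223. ] [179.1 119.2] 85.4 z [0.0008 0.003  0.0055]
side rack [267, 225, 8, 11, 67] [400.1  54.1] [16.3 15.6] 49.7 z [0.0817 0.101  0.1044]
side rack [287, 225, 7, 11, 63] [430.4  20.2] [15.1 14.7] 54.2 z [0.0816 0.0993 0.1043]
side rack [276, 232, 7, 11, 68] [398.4  22.5] [16.1 14.8] 40.5 z [0.0822 0.1016 0.105 ]
side rack [296, 232, 7, 11, 67] [429.1 -11.8] [16.1 14.4] 40.8 z [0.0836 0.101  0.1043]
side rack [295, 247, 7, 12, 71] [395.6 -41.6] [17.8 14.2] 46.3 z [0.0826 0.1012 0.1045]
side bottle [233, 113, 45, 62, 1163] [576.6 306.6] [191.9 126.3] 57.0 z [0.0958 0.1584 0.1701]
```

Run:
```python
from h import *
s=ctrl.state(); M=rot(s['tcp_rot']); print(M.round(3), s['tool_pos'],s['time_s'],s['width'])
print('tool y angle',np.degrees(np.arctan2(M[1,1],M[0,1])))
yaw=np.radians(115); X=np.array([np.cos(yaw),np.sin(yaw)]);Y=np.array([-X[1],X[0]]);O=np.array([.5847,.2183])
for n,nd,mk in(('scene',(401.5,208),(412.5,219)),('side',(284,147),(288,136))):
    f=np.load(n+'0.npz'); c={k:f[k] for k in f}
    img=c['img'].min(2)
    # dark pixels on the plate, in comparator coords
    P=onplane(c,np.stack(np.meshgrid(np.arange(640),np.arange(400)),-1).reshape(-1,2),.1645)[:,:2]-O
    a=(P@X).reshape(400,640);b=(P@Y).reshape(400,640)
    m=(img<75)&(a>-.06)&(a<.01)&(abs(b)<.065)
    k,l,st,ce=cv2.connectedComponentsWithStats(m.astype(np.uint8),connectivity=4)
    for i in range(1,k):
        if st[i,4]>3: q=l==i; print(n,st[i].tolist(),ce[i].round(),'x',a[q].min().round(4),a[q].max().round(4),'y',b[q].mean().round(4),img[q].min())
```

```text
[[-0.906  0.424 -0.   ]
 [ 0.424  0.906 -0.001]
 [-0.    -0.001 -1.   ]] [0.28602657 0.61105055 0.23067761] 0.15 0.9978343305919057
tool y angle 64.9183688452808
scene [392, 197, 3, 6, 8] [393. 200.] x -0.0363 -0.0327 y 0.0433 45
scene [395, 203, 8, 8, 20] [398. 207.] x -0.0365 -0.0188 y 0.0133 14
scene [400, 214, 2, 4, 5] [400. 216.] x -0.0351 -0.0324 y -0.0188 39
scene [410, 217, 9, 3, 15] [415. 219.] x -0.0119 0.0094 y -0.0371 8
scene [402, 219, 2, 3, 4] [402. 220.] x -0.0345 -0.0318 y -0.0351 44
side [278, 134, 10, 5, 20] [282. 136.] x -0.0137 0.0099 y -0.0336 12
side [276, 139, 2, 3, 4] [276. 140.] x 0.0072 0.0098 y -0.0113 40
side [272, 145, 2, 3, 4] [272. 146.] x 0.0071 0.0097 y 0.0169 46
side [283, 146, 7, 3, 15] [287. 147.] x -0.0367 -0.0183 y 0.0089 8
side [286, 150, 2, 3, 4] [286. 151.] x -0.0354 -0.0323 y 0.0257 46
```

```bash
python3 -m inch '[[0.032,-0.036,0.002,-4],[0.032,-0.036,0.002,-4],[0.032,-0.036,0.002,-4],[0.032,-0.036,0.002,-4],[0.032,-0.036,0.002,-4],[0.032,-0.036,0.002,-4],[0.032,-0.036,0.002,-4],[0.032,-0.036,0.002,-4],[0.032,-0.036,0.002,-4],[0.032,-0.036,0.002,-4],[0,0,0,0],[0,0,0,0]]'
cat > m.py <<'E'
from h import *
c=shot('wrist'); save(c,'w1.png'); np.savez('w1.npz',**{k:c[k] for k in('img','range_z','T','K','D')})
print(c['T'].round(3))
E
python3 m.py
```

```text
time_s: 1.35
tool_pos: [0.6067, 0.2499, 0.2508]
tcp_rot: [-0.0, 0.539, 0.842, -0.0]
contact_force: [-0.2, 0.2, 0.0]
width: 1.001
grasp_force: 0.0
[[ 0.908  0.403  0.116  0.577]
 [ 0.42  -0.871 -0.255  0.314]
 [-0.001  0.28  -0.96   0.393]
 [ 0.     0.     0.     1.   ]]
```

View pics/w1.png

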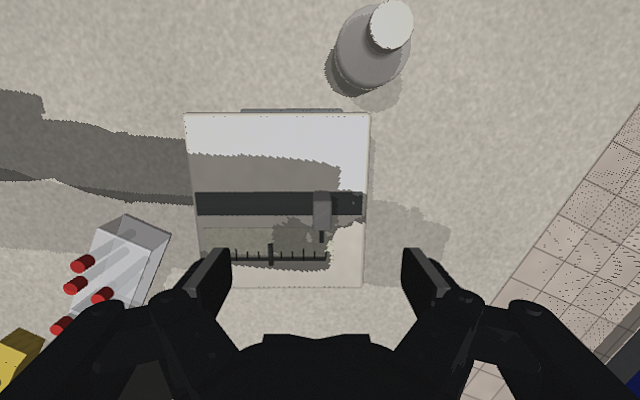

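The wrist view shows the needle upright at (270,253) with its tip at about (271,243), and the mark's tip at (321,242) below the tab at (322,210). The finger linkages are also in view, at (60-230, 250-400).

Run:
```python
from h import *
f=np.load('w1.npz'); c={k:f[k] for k in f}
yaw=np.radians(115); X=np.array([np.cos(yaw),np.sin(yaw)]);Y=np.array([-X[1],X[0]]);O=np.array([.5847,.2183])
img=c['img'].min(2)
G=np.stack(np.meshgrid(np.arange(640),np.arange(400)),-1).reshape(-1,2)
P=onplane(c,G,.1645)[:,:2]-O
a=(P@X).reshape(400,640);b=(P@Y).reshape(400,640)
m=(img<60)&(a>-.06)&(a<.05)&(abs(b)<.065)
k,l,st,ce=cv2.connectedComponentsWithStats(m.astype(np.uint8),connectivity=4)
for i in range(1,k):
    if st[i,4]>15: q=l==i; print(st[i].tolist(),'x',a[q].min().round(4),a[q].max().round(4),'y',b[q].min().round(4),b[q].mean().round(4),b[q].max().round(4))
for nm,cols in(('needle',(250,290)),('mark',(310,332))):
    for r in(236,239,242,245,248,251):
        w=[u for u in range(*cols) if img[r,u]<60]
        if w: print(nm,r,w[0],w[-1],onplane(c,[[np.mean(w),r]],.1645)[0].round(4),b[r,int(np.mean(w))].round(4))
C=cloud(c); 
for nm,mm in(('head',(C[...,2]>.155)&(C[...,2]<.167)),('tab',(C[...,2]>.185)&(C[...,2]<.2))):
    kk,ll,ss,_=cv2.connectedComponentsWithStats(mm.astype(np.uint8)); i=1+np.argmax(ss[1:,4]); p=C[ll==i]
    r=cv2.minAreaRect(p[:,:2].astype(np.float32)*1000); print(nm,ss[i],np.round(r[0],1),np.round(r[1],1),round(r[2],1),np.median(p[:,2]).round(4))
# finger profile in tool frame
from h import ctrl
s=ctrl.state(); M=rot(s['tcp_rot']); t=(C.reshape(-1,3)-np.array(s['tool_pos']))@M
ok=(c['range_z'].ravel()>.02)&(np.hypot(t[:,0],t[:,1])<.12)&(t[:,2]<.012)&(t[:,2]>-.2)&(img.ravel()<50)
for z in np.arange(-.15,.015,.01):
    q=ok&(abs(t[:,2]-z)<.005)
    if q.sum()>5: print('z',z.round(3),q.sum(),'y',t[q,1].min().round(3),t[q,1].max().round(3),'x',t[q,0].min().round(3),t[q,0].max().round(3))
```

```text
[197, 192, 117, 23, 2594] x 0.0109 0.0303 y -0.0309 0.017 0.065
[329, 192, 26, 23, 523] x 0.0108 0.03 y -0.0649 -0.0551 -0.0441
[319, 231, 5, 12, 54] x -0.0149 -0.0046 y -0.0393 -0.0377 -0.0358
[207, 243, 120, 45, 1296] x -0.0592 -0.0157 y -0.042 0.0315 0.0649
needle 245 268 272 [0.5859 0.1994 0.1645] 0.0069
needle 248 268 272 [0.587  0.1968 0.1645] 0.007
needle 251 269 272 [0.5885 0.1943 0.1645] 0.0072
mark 236 320 323 [0.623  0.226  0.1645] -0.0375
mark 239 319 323 [0.6238 0.2233 0.1645] -0.0375
mark 242 320 323 [0.6254 0.2209 0.1645] -0.0375
mark 251 314 314 [0.6231 0.2103 0.1645] -0.0314
head [  182   112   190   176 28781] [580.7 232.6] [150.  157.4] 24.9 0.16
tab [313 197  19  34 620] [610.6 252.4] [13.6 24.3] 24.8 0.194
z -0.1 3647 y -0.063 0.027 x 0.01 0.019
z -0.09 12984 y -0.072 0.072 x -0.002 0.018
z -0.08 12390 y -0.073 0.073 x -0.014 0.016
z -0.07 10536 y -0.075 0.074 x -0.016 0.015
z -0.06 3824 y -0.075 0.075 x -0.015 0.012
z -0.05 826 y -0.06 0.062 x -0.006 0.01
z -0.04 1193 y -0.056 0.057 x -0.014 0.009
z -0.03 967 y -0.056 0.056 x -0.013 0.009
z -0.02 674 y -0.055 0.056 x -0.013 0.009
z -0.01 76 y -0.043 0.044 x -0.012 0.007
```

The shift needed is 44.5 mm along comparator +y, which is world (-0.0403, -0.0188). I'll pinch the tab.

```bash
python3 -m inch '[[0.004,0.0025,-0.02,0],[0,0,-0.03,0],[0,0,-0.032,0],[0,0,0,0]]' 0.3
python3 -m inch '[[0,0,0,0],[0,0,0,0],[0,0,0,0],[0,0,0,0],[0,0,0,0],[0,0,0,0]]' 1 20
cat > mk.py <<'E'
from h import *
def mk(tag='wz'):
    c=shot('wrist'); save(c,tag+'.png')
    X=np.array([np.cos(np.radians(115)),np.sin(np.radians(115))]);Y=np.array([-X[1],X[0]]);O=np.array([.586,.219])
    G=np.stack(np.meshgrid(np.arange(640),np.arange(400)),-1).reshape(-1,2)
    P=onplane(c,G,.1645)[:,:2]-O; a=(P@X).reshape(400,640);b=(P@Y).reshape(400,640); img=c['img'].min(2)
    for nm,lo,hi in(('mark',-.013,-.006),('needle',-.022,-.0175),('needle2',-.024,-.018)):
        m=(img<60)&(a>lo)&(a<hi)&(abs(b)<.06)
        k,l,st,ce=cv2.connectedComponentsWithStats(m.astype(np.uint8))
        for i in range(1,k):
            if st[i,4]>4: q=l==i; print(nm,st[i].tolist(),'x',a[q].min().round(4),a[q].max().round(4),'y',b[q].mean().round(4))
if __name__=='__main__': mk()
E
python3 mk.py
```

```text
time_s: 1.8
tool_pos: [0.6064, 0.2552, 0.1651]
tcp_rot: [-0.003, 0.536, 0.844, -0.003]
contact_force: [0.6, -0.4, -0.8]
width: 0.351
grasp_force: 0.0
time_s: 2.4
tool_pos: [0.6098, 0.2551, 0.1702]
tcp_rot: [-0.0, 0.538, 0.843, 0.001]
contact_force: [-3.9, 5.0, -1.1]
width: 0.159
grasp_force: 26.5
mark [180, 291, 122, 11, 1239] x -0.013 -0.006 y 0.0053
mark [330, 291, 25, 11, 269] x -0.013 -0.0061 y -0.0527
needle [158, 308, 143, 7, 854] x -0.022 -0.0177 y 0.0152
needle [332, 308, 23, 6, 134] x -0.0214 -0.0179 y -0.0532
needle2 [157, 309, 144, 8, 1107] x -0.0235 -0.0184 y 0.0155
needle2 [332, 309, 23, 8, 162] x -0.0235 -0.0186 y -0.0536
```

```bash
python3 -m inch '[[-0.0135,-0.0063,0,0],[-0.0135,-0.0063,0,0],[-0.0133,-0.0062,0,0],[0,0,0,0],[0,0,0,0],[0,0,0,0]]' 
python3 -m inch '[[0,0,0,0],[0,0,0,0],[0,0,0,0],[0,0,0.025,0],[0,0,0.03,0],[0,0,0.03,0],[0,0,0,0],[0,0,0,0]]' 0.0
cat > mk2.py <<'E'
from h import *
c=shot('wrist'); save(c,'w2.png'); np.savez('w2.npz',**{k:c[k] for k in('img','range_z','T','K','D')})
E
python3 mk2.py
```

```text
time_s: 3.05
tool_pos: [0.5693, 0.2363, 0.1701]
tcp_rot: [-0.001, 0.538, 0.843, 0.001]
contact_force: [-4.3, 4.6, -2.3]
width: 0.158
grasp_force: 26.5
time_s: 3.85
tool_pos: [0.5704, 0.2348, 0.255]
tcp_rot: [0.001, 0.538, 0.843, 0.001]
contact_force: [-0.1, -0.1, 0.0]
width: 0.5
grasp_force: 0.0
```

View pics/w2.png

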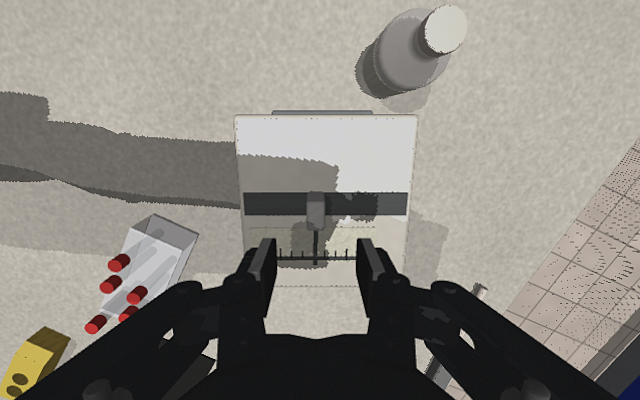

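The mark (315,238) and the needle (315,255) appear lined up. I'll put a number on that, then work out how to reach the tail. Moves turn only about z, so I'll check how the arm behaves at its limits.

Run:
```python
from h import *
f=np.load('w2.npz'); c={k:f[k] for k in f}; img=c['img'].min(2)
for r in range(230,264,3):
    w=np.array([u for u in range(303,328) if img[r,u]<70]); print(r,w.min() if len(w) else '',w.max() if len(w) else '', (onplane(c,[[w.mean(),r]],.1645)[0][:2]@[-.9063,-.4226]).round(4) if len(w) else '')
C=cloud(c); s=ctrl.state(); print(np.round(s['joint_pos'],3),s['tcp_rot'])
M=rot(s['tcp_rot']); t=(C.reshape(-1,3)-np.array(s['tool_pos']))@M
ok=(c['range_z'].ravel()>.02)&(np.hypot(t[:,0],t[:,1])<.12)&(t[:,2]<.012)&(t[:,2]>-.2)&(img.ravel()<50)
for z in np.arange(-.12,.015,.01):
    q=ok&(abs(t[:,2]-z)<.005)
    if q.sum()>5: print('z',z.round(3),'y',t[q,1].min().round(3),t[q,1].max().round(3),'x',t[q,0].min().round(3),t[q,0].max().round(3))
# master tail end, from two outside views: tail top in comparator frame
X=np.array([-.4226,.9063]);Y=np.array([-.9063,-.4226]);O=np.array([.586,.219])
for n in('scene','side'):
    f=np.load(n+'0.npz'); d={k:f[k] for k in f}; P=cloud(d); a=(P[...,:2]-O)@X; b=(P[...,:2]-O)@Y
    q=(abs(P[...,2]-.07)<.004)&(abs(b)<.02)&(a<-.05)&(a>-.12); print(n,'tail a',np.percentile(a[q],[2,5,50,95]).round(4),'y', b[q].min().round(4),b[q].max().round(4),q.sum())
    q=(abs(P[...,2]-.03)<.004)&(abs(b)<.02)&(a<-.05)&(a>-.16); print(n,'anvil a',np.percentile(a[q],[2,5,50,95]).round(4),'y',b[q].mean())
```

```text
230 314 317 -0.6159
233 314 317 -0.6159
236 314 317 -0.6159
239 314 317 -0.6159
242 313 317 -0.6155
245 313 316 -0.615
248 313 316 -0.615
251 313 325 -0.618
254 313 325 -0.618
257 303 327 -0.6154
260 313 317 -0.6154
263 313 316 -0.615
[-0.625  0.479  0.25   1.575 -0.128  1.104  0.091] [ 2.18241610e-05  5.38056774e-01  8.42908594e-01 -9.64619904e-05]
z -0.1 y -0.064 0.066 x 0.011 0.021
z -0.09 y -0.066 0.067 x 0.002 0.02
z -0.08 y -0.062 0.064 x -0.013 0.018
z -0.07 y -0.059 0.06 x -0.014 0.018
z -0.06 y -0.057 0.057 x -0.014 0.016
z -0.05 y -0.053 0.055 x -0.014 0.014
z -0.04 y -0.038 0.04 x -0.012 0.012
z -0.03 y -0.034 0.035 x -0.011 0.011
z -0.02 y -0.034 0.035 x -0.012 0.011
z -0.01 y -0.034 0.035 x -0.012 0.011
z -0.0 y -0.021 0.022 x -0.01 0.008
scene tail a [-0.0825 -0.0817 -0.0692 -0.0581] y -0.0193 0.02 94
scene anvil a [-0.1302 -0.1288 -0.1071 -0.0833] y -0.0006592925770008732
side tail a [-0.0807 -0.08   -0.0655 -0.0531] y -0.02 0.0195 100
side anvil a [-0.1288 -0.1274 -0.1025 -0.0684] y 0.002186310014839487
```

The mark and needle agree within 1 mm. The tail ends at comparator x of about -0.08. Next I'll see what an out-of-reach pose does to the tool's tilt.

```bash
python3 -m inch '[[0.04,0.016,0.02,0],[0.044,0.018,0,0],[0.044,0.018,0,0],[0.044,0.018,0,0],[0.044,0.018,0,0],[0.044,0.018,0,0],[0.044,0.018,0,0],[0.044,0.018,0,0],[0,0,0,0],[0,0,0,0]]'; python3 -c "
from h import *
s=ctrl.state();print(np.round(s['joint_pos'],3),rot(s['tcp_rot'])[:,2].round(3))"
```

```text
time_s: 4.9
tool_pos: [0.8289, 0.3282, 0.2804]
tcp_rot: [-0.007, 0.552, 0.834, -0.004]
contact_force: [-0.1, 0.0, 1.1]
width: 0.501
grasp_force: 0.0
[-0.483  1.099  0.556  0.268 -0.511  1.826  0.063] [-0.016  0.    -1.   ]
```

```bash
python3 -m inch '[[0.046,0.019,0,0],[0.046,0.019,0,0],[0.046,0.019,0,0],[0.046,0.019,0,0],[0,0,0,0]]'; python3 -c "
from h import *
s=ctrl.state();print(np.round(s['joint_pos'],3),rot(s['tcp_rot'])[:,2].round(3))"
python3 -m inch '[[0,0,0.05,0],[0,0,0.05,0],[0,0,0.05,0],[0,0,0.05,0],[0,0,0,0]]'; python3 -c "
from h import *
s=ctrl.state();print(np.round(s['joint_pos'],3),rot(s['tcp_rot'])[:,2].round(3))"
```

```text
time_s: 5.4
tool_pos: [0.8035, 0.3164, 0.302]
tcp_rot: [-0.029, 0.557, 0.829, -0.028]
contact_force: [0.1, 0.8, 0.3]
width: 0.505
grasp_force: 0.0
[-0.478  1.149  1.142  0.195 -1.082  1.986  0.094] [-0.08  -0.015 -0.997]
time_s: 5.9
tool_pos: [0.7872, 0.312, 0.4402]
tcp_rot: [0.015, 0.556, 0.83, 0.039]
contact_force: [0.2, -0.1, -0.4]
width: 0.5
grasp_force: 0.0
[-0.487  0.988  1.158  0.193 -1.083  1.987  0.091] [ 0.068  0.048 -0.997]
```

```bash
python3 -m inch '[[0.02,0.008,0.045,0],[0.02,0.008,0.045,0],[0.02,0.008,0.045,0],[0.02,0.008,0.045,0],[0,0,0,0]]'
cat > st.py <<'E'
from h import *
s=ctrl.state();M=rot(s['tcp_rot']);print(np.round(s['joint_pos'],3),M[:,2].round(3),M[:,1].round(3))
E
python3 st.py
python3 -m inch '[[-0.04,-0.016,-0.02,0],[-0.04,-0.016,-0.02,0],[-0.04,-0.016,-0.02,0],[-0.04,-0.016,-0.02,0],[0,0,0,0]]'; python3 st.py
```

```text
time_s: 6.4
tool_pos: [0.764, 0.3016, 0.5357]
tcp_rot: [0.05, 0.556, 0.826, 0.084]
contact_force: [-0.5, -0.9, 1.6]
width: 0.503
grasp_force: 0.0
[-0.498  0.875  1.183  0.192 -1.085  1.988  0.088] [ 0.176  0.084 -0.981] [0.909 0.368 0.195]
time_s: 6.9
tool_pos: [0.6604, 0.2651, 0.476]
tcp_rot: [0.043, 0.561, 0.822, 0.084]
contact_force: [1.6, 0.7, 0.7]
width: 0.499
grasp_force: 0.0
[-0.958  0.731  1.413  1.062 -0.869  1.693  0.503] [ 0.165  0.089 -0.982] [0.916 0.356 0.186]
```

Tilt gained at the reach limit persists, because rows build on where the last one ended. I'll use it to tilt the tool about 42°, then turn it about z to face the column.

```bash
python3 -m inch '[[0.025,0.01,0.04,0],[0.025,0.01,0.04,0],[0.025,0.01,0.04,0],[0.025,0.01,0.04,0],[0.025,0.01,0.04,0],[0.025,0.01,0.04,0],[0.02,0.008,0.045,0],[0.02,0.008,0.045,0],[0.02,0.008,0.045,0],[0.02,0.008,0.045,0],[0.02,0.008,0.045,0],[0,0,0,0]]';python3 st.py
```

```text
time_s: 8.1
tool_pos: [0.7214, 0.2988, 0.6296]
tcp_rot: [0.095, 0.531, 0.833, 0.119]
contact_force: [-0.3, -1.2, 0.2]
width: 0.499
grasp_force: 0.0
[-0.547  0.751  1.126  0.192 -0.968  1.988  0.118] [ 0.284  0.097 -0.954] [0.863 0.407 0.299]
```

The tilt follows the height at the limit, but it leans along the closing axis, which I don't want. I'll go back down the limit to level, twist -90°, then climb again.

```bash
python3 -m inch '[[0.02,0.008,-0.045,0],[0.02,0.008,-0.045,0],[0.02,0.008,-0.045,0],[0.02,0.008,-0.045,0],[0.02,0.008,-0.045,0],[0.02,0.008,-0.045,0],[0.02,0.008,0,0],[0,0,0,0]]';python3 st.py
```

```text
time_s: 8.9
tool_pos: [0.8609, 0.3576, 0.3564]
tcp_rot: [0.09, 0.53, 0.835, 0.116]
contact_force: [-0.7, 0.1, 0.4]
width: 0.501
grasp_force: 0.0
[-0.694  0.99   1.131  0.64  -0.959  1.515  0.327] [ 0.273  0.098 -0.957] [0.865 0.411 0.289]
```

```bash
python3 -m inch '[[-0.04,-0.02,0.01,8.5],[-0.04,-0.02,0.01,8.5],[-0.04,-0.02,0.01,8.5],[-0.03,-0.02,0,8.5],[0,0,0,8.5],[0,0,0,8.5],[0,0,0,8.5],[0,0,0,8.5],[0,0,0,8.5],[0,0,0,8.5],[0,0,0,8.5],[0,0,0,8.5]]';python3 st.py;  python3 -m inch '[[0,0,0,8.5],[0,0,0,8.5],[0,0,0,8.5],[0,0,0,8.5],[0,0,0,8.5],[0,0,0,8.5],[0,0,0,8.5],[0,0,0,8.5],[0,0,0,8.5],[0,0,0,0]]';python3 st.py
```

```text
time_s: 10.1
tool_pos: [0.7149, 0.2783, 0.393]
tcp_rot: [-0.033, -0.31, 0.939, 0.146]
contact_force: [0.1, 0.7, -0.1]
width: 0.502
grasp_force: 0.0
[-0.499  0.819  0.692  0.722 -0.767  1.845  2.093] [-0.153  0.254 -0.955] [-0.573  0.765  0.295]
time_s: 11.1
tool_pos: [0.6821, 0.2738, 0.3595]
tcp_rot: [0.099, 0.751, -0.645, -0.105]
contact_force: [0.3, 0.5, 0.2]
width: 0.499
grasp_force: 0.0
[-0.346  0.858 -0.199  0.568  0.028  1.987  2.803] [-0.285 -0.013 -0.959] [-0.947 -0.149  0.283]
```

```bash
python3 -m inch '[[0.03,0.012,0.03,0],[0.03,0.012,0.03,0],[0.03,0.012,0.03,0],[0.03,0.012,0.03,0],[0,0,0,0]]';python3 st.py
```

```text
time_s: 11.6
tool_pos: [0.7164, 0.2948, 0.4021]
tcp_rot: [0.037, 0.748, -0.659, -0.076]
contact_force: [-0.3, -1.3, 0.5]
width: 0.501
grasp_force: 0.0
[-0.393  0.864 -0.046  0.42  -0.079  1.988  2.815] [-0.162  0.045 -0.986] [-0.979 -0.13   0.155]
```

```bash
python3 -m inch '[[0.03,0.012,0.03,0],[0.03,0.012,0.03,0],[0.03,0.012,0.03,0],[0.03,0.012,0.03,0],[0.03,0.012,0.03,0],[0,0,0,0]]';python3 st.py
```

```text
time_s: 12.2
tool_pos: [0.7534, 0.3185, 0.4502]
tcp_rot: [-0.037, 0.745, -0.665, -0.043]
contact_force: [-0.5, -1.0, -0.0]
width: 0.499
grasp_force: 0.0
[-0.424  0.89   0.137  0.235 -0.237  1.988  2.816] [-0.015  0.112 -0.994] [-0.994 -0.114  0.003]
```

Tool y is level again. I'll twist -256° so that the camera ends up on the upper side and joint 7 is centred, then climb.

```bash
python3 -m inch '[[-0.04,-0.016,-0.01,-8.55],[-0.04,-0.016,-0.01,-8.55],[0,0,0,-8.55],[0,0,0,-8.55],[0,0,0,-8.55],[0,0,0,-8.55],[0,0,0,-8.55],[0,0,0,-8.55],[0,0,0,-8.55],[0,0,0,-8.55],[0,0,0,-8.55],[0,0,0,-8.55]]';python3 -m inch '[[0,0,0,-8.55],[0,0,0,-8.55],[0,0,0,-8.55],[0,0,0,-8.55],[0,0,0,-8.55],[0,0,0,-8.55],[0,0,0,-8.55],[0,0,0,-8.55],[0,0,0,-8.55],[0,0,0,-8.55],[0,0,0,-8.55],[0,0,0,-8.55]]'; python3 st.py; python3 -m inch '[[0,0,0,-8.55],[0,0,0,-8.55],[0,0,0,-8.55],[0,0,0,-8.55],[0,0,0,-8.55],[0,0,0,-8.55],[0,0,0,0]]'; python3 st.py
```

```text
time_s: 13.4
tool_pos: [0.7134, 0.3051, 0.4412]
tcp_rot: [0.055, -0.009, 0.998, 0.003]
contact_force: [-0.0, -0.4, 0.2]
width: 0.5
grasp_force: 0.0
time_s: 14.6
tool_pos: [0.7138, 0.3053, 0.4407]
tcp_rot: [0.037, 0.773, 0.631, -0.043]
contact_force: [-21.1, -5.4, 2.2]
width: 0.5
grasp_force: 0.0
[-0.632  0.875  0.75   0.419 -0.485  1.989 -0.49 ] [-0.019 -0.112 -0.994] [ 0.98  -0.2    0.003]
time_s: 15.3
tool_pos: [0.7049, 0.2998, 0.4309]
tcp_rot: [0.018, 0.966, 0.255, -0.049]
contact_force: [-0.1, -0.6, -0.2]
width: 0.501
grasp_force: 0.0
[-0.529  0.833  0.297  0.437 -0.205  1.988 -1.445] [-0.084 -0.06  -0.995] [ 0.494 -0.869  0.01 ]
```

```bash
python3 -m inch '[[0.03,0.013,0.035,-3.5],[0.03,0.013,0.035,-3.5],[0.03,0.013,0.035,0],[0.03,0.013,0.035,0],[0.025,0.01,0.04,0],[0.025,0.01,0.04,0],[0.02,0.008,0.045,0],[0.02,0.008,0.045,0],[0.02,0.008,0.045,0],[0.01,0.004,0.048,0],[0.01,0.004,0.048,0],[0.01,0.004,0.048,0]]';python3 st.py; python3 -m inch '[[0.01,0.004,0.048,0],[0.01,0.004,0.048,0],[0.01,0.004,0.048,0],[0.01,0.004,0.048,0],[0.01,0.004,0.048,0],[0.01,0.004,0.048,0],[0,0,0,0]]';python3 st.py
```

```text
time_s: 16.5
tool_pos: [0.7043, 0.2951, 0.6426]
tcp_rot: [-0.023, 0.969, 0.197, 0.147]
contact_force: [0.2, 0.6, 0.8]
width: 0.496
grasp_force: 0.0
[-0.528  0.687  0.548  0.192 -0.439  1.988 -1.559] [ 0.276  0.102 -0.956] [ 0.388 -0.922  0.014]
time_s: 17.2
tool_pos: [0.6491, 0.2693, 0.7623]
tcp_rot: [-0.039, 0.952, 0.193, 0.235]
contact_force: [-0.2, -0.8, -0.4]
width: 0.499
grasp_force: 0.0
[-0.583  0.569  1.116  0.192 -0.92   1.988 -1.494] [ 0.432  0.165 -0.887] [ 0.386 -0.922  0.016]
```

```bash
python3 -m inch '[[0.01,0.004,0.048,0],[0.01,0.004,0.048,0],[0.01,0.004,0.048,0],[0.01,0.004,0.048,0],[0.01,0.004,0.048,0],[0.01,0.004,0.048,0],[0.01,0.004,0.048,0],[0.01,0.004,0.048,0],[0.01,0.004,0.048,0]]';python3 st.py
```

```text
time_s: 18.1
tool_pos: [0.5556, 0.23, 0.8891]
tcp_rot: [-0.057, 0.923, 0.188, 0.331]
contact_force: [0.3, -0.1, 0.4]
width: 0.502
grasp_force: 0.0
[-0.663  0.398  1.38   0.193 -1.086  1.988 -1.473] [ 0.59   0.23  -0.774] [ 0.385 -0.923  0.019]
```

```bash
python3 -m inch '[[0.005,-0.01,-0.04,8.41],[0.005,-0.01,-0.04,8.41],[0.005,-0.01,-0.04,8.41],[0.005,-0.01,-0.04,8.41],[0.005,-0.01,-0.04,8.41],[0.005,-0.01,-0.04,8.41],[0.005,-0.01,-0.04,8.41],[0.005,-0.01,-0.04,8.41],[0.005,-0.01,-0.04,8.41],[0.005,-0.01,-0.04,8.41],[0.005,-0.01,-0.04,8.41],[0,0,0,0]]' -0.8 60;python3 st.py
```

```text
time_s: 19.3
tool_pos: [0.611, 0.1296, 0.4806]
tcp_rot: [-0.279, 0.544, 0.766, 0.2]
contact_force: [1.3, 0.3, -0.4]
width: 0.902
grasp_force: 0.0
[-0.242  0.602  0.66   1.087 -0.938  1.968  0.55 ] [-0.209  0.609 -0.765] [0.945 0.328 0.003]
```

```bash
python3 -m inch '[[0.005,-0.004,-0.045,2],[0.005,-0.004,-0.045,2],[0.004,-0.004,-0.045,2],[0.004,-0.004,-0.045,0],[0.004,-0.004,-0.045,0],[0.004,-0.004,-0.045,0],[0.004,-0.004,-0.045,0],[0,0,0,0],[0,0,0,0]]';cat > st.py <<'E'
from h import *
s=ctrl.state();M=rot(s['tcp_rot']);print(np.round(s['joint_pos'],3),M[:,2].round(3),M[:,1].round(3))
X=np.array([-.4226,.9063]);Y=np.array([-.9063,-.4226]);O=np.array([.586,.219])
p=np.array(s['tool_pos']); q=p-M[:,2]*.025
for nm,v in(('tcp',p),('pad',q)): print(nm,'cx %.4f cy %.4f z %.4f'%((v[:2]-O)@X,(v[:2]-O)@Y,v[2]))
print('yaw y',np.degrees(np.arctan2(M[1,1],M[0,1])).round(1))
E
python3 st.py
```

```text
time_s: 20.2
tool_pos: [0.6404, 0.1018, 0.1747]
tcp_rot: [-0.284, 0.504, 0.794, 0.188]
contact_force: [0.4, 0.3, 0.5]
width: 0.9
grasp_force: 0.0
[-0.202  0.877  0.586  1.396 -0.926  1.603  1.038] [-0.26   0.585 -0.768] [0.907 0.421 0.013]
tcp cx -0.1292 cy 0.0002 z 0.1747
pad cx -0.1452 cy 0.0005 z 0.1939
yaw y 24.9
```

```bash
python3 -m inch '[[0,0,-0.05,0],[-0.008,0.0172,-0.023,0],[-0.008,0.0172,-0.023,0],[-0.008,0.0172,-0.023,0],[-0.008,0.0172,-0.023,0],[0,0,0,0]]';python3 st.py
python3 - <<'E'
from h import *
a=shot('side'); b=shot('scene')
i=cv2.resize(a['img'][110:230,220:370],None,fx=2.6,fy=2.6,interpolation=3);j=cv2.resize(b['img'][165:285,340:490],None,fx=2.6,fy=2.6,interpolation=3)
cv2.imwrite('pics/g1.png',np.hstack([i,j])[:,:,::-1])
E
```

```text
time_s: 20.8
tool_pos: [0.6075, 0.174, 0.0323]
tcp_rot: [-0.285, 0.502, 0.795, 0.189]
contact_force: [-0.7, 0.9, 0.7]
width: 0.897
grasp_force: 0.0
[-0.271  0.987  0.482  1.589 -1.033  1.335  1.172] [-0.263  0.586 -0.766] [0.905 0.425 0.015]
tcp cx -0.0498 cy -0.0005 z 0.0323
pad cx -0.0659 cy -0.0003 z 0.0515
yaw y 25.2
```

View pics/g1.png

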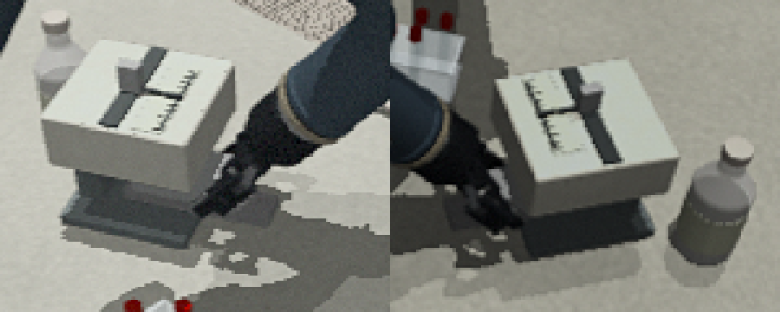

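The gripper straddles the tail, left image (215,195), clear of the head. The mark still lines up with the needle. Now I'll grip and draw the master out along the anvil.

```bash
python3 -m inch '[[0,0,0,0],[0,0,0,0],[0,0,0,0],[0,0,0,0],[0,0,0,0]]' 1 80;python3 st.py
```

```text
time_s: 21.4
tool_pos: [0.6101, 0.1692, 0.0328]
tcp_rot: [-0.282, 0.504, 0.794, 0.19]
contact_force: [3.3, -2.2, 8.9]
width: 0.509
grasp_force: 80.9
[-0.266  0.987  0.486  1.587 -1.033  1.335  1.173] [-0.257  0.586 -0.769] [0.907 0.421 0.017]
tcp cx -0.0553 cy -0.0008 z 0.0328
pad cx -0.0713 cy -0.0005 z 0.0520
yaw y 24.9
```

```bash
python3 -m inch '[[0.003,-0.0063,0,0],[0.006,-0.0127,0,0],[0.007,-0.015,0,0],[0.007,-0.015,0,0],[0.006,-0.0127,0,0],[0,0,0,0]]';python3 st.py
```

```text
time_s: 22.0
tool_pos: [0.6382, 0.1072, 0.0328]
tcp_rot: [-0.284, 0.504, 0.794, 0.19]
contact_force: [0.5, -2.3, 10.9]
width: 0.507
grasp_force: 82.6
[-0.174  1.028  0.502  1.477 -0.986  1.414  1.176] [-0.26   0.587 -0.767] [0.907 0.421 0.015]
tcp cx -0.1234 cy -0.0000 z 0.0328
pad cx -0.1394 cy 0.0003 z 0.0520
yaw y 24.9
```

```bash
python3 -m inch '[[0,0,0,0],[0,0,0,0],[0,0,0,0],[-0.003,0.0065,0.003,0],[-0.007,0.015,0.004,0],[-0.008,0.0172,0,0],[0,0,0,0]]' -0.4;python3 -m inch '[[0,0,0,0],[0,0,0,0],[0,0,0,0],[0,0,0,0]]' 1 100;python3 st.py
python3 - <<'E'
from h import *
X=np.array([-.4226,.9063]);Y=np.array([-.9063,-.4226]);O=np.array([.586,.219])
for n in('scene','side'):
    d=shot(n); P=cloud(d); a=(P[...,:2]-O)@X; b=(P[...,:2]-O)@Y
    q=(abs(P[...,2]-.07)<.004)&(abs(b)<.024)&(a<-.02)&(a>-.2)&(d['img'].min(2)>70); print(n,q.sum(),np.percentile(a[q],[2,98]).round(4))
E
```

```text
time_s: 22.7
tool_pos: [0.6173, 0.1521, 0.0387]
tcp_rot: [-0.286, 0.501, 0.795, 0.189]
contact_force: [-0.5, 1.5, 0.5]
width: 0.699
grasp_force: 0.0
time_s: 23.1
tool_pos: [0.6191, 0.1478, 0.0387]
tcp_rot: [-0.285, 0.503, 0.794, 0.189]
contact_force: [-1.2, 3.1, 6.9]
width: 0.504
grasp_force: 100.1
[-0.231  0.992  0.486  1.548 -1.005  1.367  1.165] [-0.262  0.586 -0.767] [0.906 0.423 0.014]
tcp cx -0.0785 cy 0.0001 z 0.0387
pad cx -0.0945 cy 0.0004 z 0.0578
yaw y 25.0
scene 134 [-0.1025 -0.0662]
side 206 [-0.1482 -0.0533]
```

```bash
python3 -m inch '[[0.011,-0.0227,0.004,0],[0.011,-0.0227,0.006,0],[0.005,-0.011,0.035,0],[-0.0198,-0.0374,0.03,-3.6],[-0.0198,-0.0374,0.025,-3.6],[-0.0198,-0.0374,0,-3.6],[-0.0198,-0.0374,0,-3.6],[-0.0198,-0.0375,0,-3.6],[-0.0198,-0.0375,0,-3.6],[-0.0198,-0.0375,0,-3.7],[-0.0194,-0.0375,0,-3.7],[0,0,0,0]]';python3 st.py;python3 - <<'E'
from h import *
for n in('scene','side'):
    d=shot(n); P=cloud(d); Z=P[...,2]; print(n)
    q=(P[...,0]>.38)&(P[...,0]<.6)&(P[...,1]>-.33)&(P[...,1]<-.12)&(Z>.1)&(Z<.19)&(d['img'].min(2)>75); p=P[q]
    if len(p)>20:
        z=np.percentile(p[:,2],[2,50,98]); p=p[p[:,2]>z[2]-.008]; r=cv2.minAreaRect(p[:,:2].astype(np.float32)*1000); print(len(p),z,np.round(r[0]),np.round(r[1]),r[2])
E
```

```text
time_s: 24.4
tool_pos: [0.4844, -0.2151, 0.1359]
tcp_rot: [-0.225, 0.692, 0.639, 0.251]
contact_force: [0.5, 0.1, -4.1]
width: 0.504
grasp_force: 101.9
[ 0.304  0.83   0.688  1.733 -0.907  1.494  1.326] [ 0.06   0.633 -0.772] [ 0.997 -0.083  0.01 ]
tcp cx -0.3505 cy 0.2755 z 0.1359
pad cx -0.3642 cy 0.2836 z 0.1553
yaw y -4.8
scene
205 [0.15496491 0.16749804 0.17180522] [ 475. -228.] [109.  55.] 56.392417907714844
side
513 [0.12921723 0.16463557 0.1698628 ] [ 492. -232.] [104.  77.] 85.75700378417969
```

```bash
python3 -m inch '[[0.0035,0.0065,-0.035,0],[0,0,-0.035,0],[0,0,-0.03,0],[0,0,-0.015,0],[0,0,-0.005,0],[0,0,-0.002,0],[0,0,0,0]]';python3 st.py|tail -3
```

```text
time_s: 25.2
tool_pos: [0.4927, -0.2012, 0.0155]
tcp_rot: [-0.227, 0.686, 0.643, 0.254]
contact_force: [-0.2, -0.1, -4.7]
width: 0.505
grasp_force: 101.7
tcp cx -0.3414 cy 0.2622 z 0.0155
pad cx -0.3552 cy 0.2702 z 0.0347
yaw y -4.0
```

```bash
python3 -m inch '[[0,-0.003,-0.0015,0],[0,-0.003,-0.0015,0],[0,0,0,0]]'; python3 -m inch '[[0,0,-0.0015,0],[0,0,0,0]]'
```

```text
time_s: 25.5
tool_pos: [0.4927, -0.2072, 0.0126]
tcp_rot: [-0.227, 0.686, 0.643, 0.254]
contact_force: [1.2, -0.2, 3.5]
width: 0.505
grasp_force: 102.2
time_s: 25.7
tool_pos: [0.4927, -0.2072, 0.0126]
tcp_rot: [-0.227, 0.686, 0.643, 0.255]
contact_force: [-1.3, -1.4, 17.1]
width: 0.503
grasp_force: 103.8
```

```bash
python3 -m inch '[[0,0,0,0],[0,0,0,0],[0,0,0,0],[0,0,0.01,0],[0,0,0.045,0],[0,0,0.045,0],[0.02,0.006,0,3],[0.04,0.013,0,5],[0.04,0.013,0,6],[0.04,0.013,0,6],[0.015,0.005,0,2.4],[0,0,0,0]]' -0.4; python3 st.py
python3 - <<'E'
from h import *
for n in('scene','side'):
    d=shot(n); P=cloud(d); Z=P[...,2]; hs=cv2.cvtColor(d['img'],cv2.COLOR_RGB2HSV)
    def rep(nm,m):
        k,l,st,_=cv2.connectedComponentsWithStats((m&(d['range_z']>0)).astype(np.uint8))
        for i in range(1,k):
            if st[i,4]>60:
                p=P[l==i]; md=np.median(p[:,:2],0); p=p[np.hypot(*(p[:,:2]-md).T)<.1]
                r=cv2.minAreaRect(p[:,:2].astype(np.float32)*1000); print(n,nm,st[i,4],np.round(r[0]),np.round(r[1]),round(r[2],1),np.median(p[:,2]).round(4))
    b=(P[...,0]>.38)&(P[...,0]<.85)&(P[...,1]>-.35)&(P[...,1]<0)
    rep('grey',b&(Z>.037)&(Z<.05)&(hs[...,1]<60)&(d['img'].min(2)>75))
    rep('col',b&(Z>.035)&(Z<.05)&(hs[...,1]>120))
E
```

```text
time_s: 26.9
tool_pos: [0.6496, -0.1537, 0.1098]
tcp_rot: [-0.273, 0.545, 0.766, 0.204]
contact_force: [-0.8, -0.7, -0.7]
width: 0.701
grasp_force: 0.0
[ 0.187  1.036  0.555  1.197 -0.848  1.688  1.183] [-0.196  0.611 -0.767] [0.947 0.322 0.015]
tcp cx -0.3647 cy 0.0999 z 0.1098
pad cx -0.3806 cy 0.1019 z 0.1290
yaw y 18.8
scene grey 194 [ 489. -230.] [100.  43.] 79.5 0.0449
scene grey 253 [ 652. -161.] [47. 87.] 17.2 0.0435
scene col 120 [ 705. -335.] [67. 29.] 1.9 0.0424
scene col 452 [ 792. -133.] [109.  44.] 55.7 0.0431
side grey 503 [ 655. -170.] [ 48. 105.] 18.3 0.0419
side grey 69 [413. -63.] [ 4. 65.] 86.8 0.0438
side grey 834 [ 490. -226.] [107.  46.] 84.8 0.0429
side col 136 [ 700. -337.] [62. 28.] 4.5 0.0415
```

The master lies flat on the pad at (0.490, -0.226). Next is the tube block.

```bash
python3 -m inch '[[0,-0.002,-0.04,0],[0,0,-0.04,0],[0,0,-0.019,0],[0,0,0,0]]'; python3 -m inch '[[0,0,0,0],[0,0,0,0],[0,0,0,0],[0,0,0,0]]' 1 100; python3 st.py
```

```text
time_s: 27.4
tool_pos: [0.6456, -0.1589, 0.0093]
tcp_rot: [-0.275, 0.549, 0.762, 0.204]
contact_force: [-0.7, 0.4, 0.7]
width: 0.702
grasp_force: 0.0
time_s: 27.8
tool_pos: [0.6476, -0.1601, 0.0128]
tcp_rot: [-0.272, 0.548, 0.764, 0.204]
contact_force: [1.8, -6.2, 7.4]
width: 0.505
grasp_force: 102.6
[ 0.202  1.142  0.531  1.231 -0.881  1.575  1.256] [-0.191  0.61  -0.769] [0.949 0.315 0.014]
tcp cx -0.3696 cy 0.1043 z 0.0128
pad cx -0.3854 cy 0.1065 z 0.0321
yaw y 18.4
```

```bash
python3 -m inch '[[0,0,0.025,0],[0,0.02,0.025,0],[0,0.0387,0.003,1.1],[0,0.0387,0,1.1],[0,0.0387,0,1.1],[-0.001,0.0387,0,1.1],[-0.001,0.0387,0,1.1],[0,0.0387,0,1.1],[0,0,0,0],[0,0,0,0]]'; python3 st.py
python3 - <<'E'
from h import *
X=np.array([-.4226,.9063]);Y=np.array([-.9063,-.4226]);O=np.array([.586,.219])
for n in('scene','side'):
    d=shot(n); P=cloud(d); a=(P[...,:2]-O)@X; b=(P[...,:2]-O)@Y; Z=P[...,2]
    q=(Z>.07)&(Z<.125)&(abs(b)<.035)&(a<-.067)&(a>-.25)&(d['img'].min(2)>75); z=np.percentile(Z[q],[5,50,95]);q&=Z>z[1]-.008
    r=cv2.minAreaRect(np.c_[a[q],b[q]].astype(np.float32)*1000);print(n,q.sum(),z.round(4),np.percentile(a[q],[2,98]).round(4),np.percentile(b[q],[2,98]).round(4),np.round(r[0]),np.round(r[1]),r[2])
E
```

```text
time_s: 28.8
tool_pos: [0.6449, 0.0952, 0.0653]
tcp_rot: [-0.284, 0.502, 0.795, 0.188]
contact_force: [0.2, -0.8, -3.7]
width: 0.501
grasp_force: 102.4
[-0.151  0.992  0.492  1.437 -0.942  1.455  1.131] [-0.263  0.585 -0.768] [0.905 0.425 0.014]
tcp cx -0.1371 cy -0.0011 z 0.0653
pad cx -0.1532 cy -0.0009 z 0.0845
yaw y 25.2
scene 233 [0.0868 0.0959 0.099 ] [-0.1577 -0.0975] [-0.0206  0.024 ] [-116.    2.] [54. 95.] 87.46151733398438
side 297 [0.0731 0.0923 0.0964] [-0.2022 -0.0957] [-0.0229  0.0272] [-148.    1.] [110.  58.] 6.451724052429199
```

```bash
python3 -m inch '[[0,0,-0.0185,0],[-0.0105,0.0226,0,0],[-0.0106,0.0227,0,0],[0,0,-0.002,0],[0,0,0,0]]'; python3 -m inch '[[0,0,-0.001,0],[0,0,-0.001,0],[0,0,0,0]]';python3 st.py
```

```text
time_s: 29.4
tool_pos: [0.6236, 0.139, 0.0429]
tcp_rot: [-0.285, 0.503, 0.794, 0.188]
contact_force: [-0.6, 0.9, -3.2]
width: 0.506
grasp_force: 102.9
time_s: 29.7
tool_pos: [0.624, 0.1381, 0.0428]
tcp_rot: [-0.285, 0.503, 0.794, 0.189]
contact_force: [-3.5, 1.9, 7.7]
width: 0.505
grasp_force: 104.1
[-0.207  0.988  0.469  1.528 -0.983  1.372  1.15 ] [-0.262  0.587 -0.766] [0.907 0.422 0.013]
tcp cx -0.0893 cy -0.0003 z 0.0428
pad cx -0.1054 cy -0.0000 z 0.0620
yaw y 24.9
```

```bash
python3 -m inch '[[0,0,0,0],[0,0,0,0],[0,0,0,0],[0.0052,-0.0112,0,0],[0.0052,-0.0112,-0.002,0],[0.0052,-0.0111,-0.002,0],[0,0,0,0]]' -0.4; python3 -m inch '[[0,0,0,0],[0,0,0,0],[0,0,0,0],[0,0,0,0]]' 1 80;python3 st.py
python3 - <<'E'
from h import *
X=np.array([-.4226,.9063]);Y=np.array([-.9063,-.4226]);O=np.array([.586,.219])
for n in('scene','side'):
    d=shot(n); P=cloud(d); a=(P[...,:2]-O)@X; b=(P[...,:2]-O)@Y; Z=P[...,2]
    q=(abs(Z-.073)<.005)&(abs(b)<.03)&(a<-.05)&(a>-.25)&(d['img'].min(2)>75)
    print(n,q.sum(),np.percentile(a[q],[2,98]).round(4),np.percentile(b[q],[2,98]).round(4),np.median(Z[q]).round(4))
E
```

```text
time_s: 30.4
tool_pos: [0.6406, 0.1018, 0.0368]
tcp_rot: [-0.283, 0.505, 0.794, 0.188]
contact_force: [0.2, -0.3, 0.5]
width: 0.698
grasp_force: 0.0
time_s: 30.8
tool_pos: [0.6397, 0.1052, 0.0377]
tcp_rot: [-0.284, 0.503, 0.794, 0.188]
contact_force: [0.4, -2.6, -0.5]
width: 0.503
grasp_force: 80.9
[-0.16   1.016  0.475  1.467 -0.962  1.408  1.155] [-0.262  0.585 -0.768] [0.906 0.423 0.013]
tcp cx -0.1258 cy -0.0006 z 0.0377
pad cx -0.1418 cy -0.0003 z 0.0569
yaw y 25.0
scene 291 [-0.1486 -0.0669] [-0.0208  0.0235] 0.0736
side 321 [-0.1438 -0.0565] [-0.0227  0.0242] 0.0722
```

```bash
python3 -m inch '[[-0.0052,0.0112,0,0],[-0.0052,0.0112,0,0],[-0.0052,0.0112,0,0],[-0.0052,0.0112,0,0],[-0.0052,0.0112,0,0],[-0.0053,0.0111,0,0],[0,0,0,0],[0,0,0,0]]';python3 st.py
python3 - <<'E'
from h import *
X=np.array([-.4226,.9063]);Y=np.array([-.9063,-.4226]);O=np.array([.586,.219])
for n in('scene','side'):
    d=shot(n); np.savez(n+'9.npz',**{k:d[k] for k in('img','T','K','D')})
    G=np.stack(np.meshgrid(np.arange(640),np.arange(400)),-1).reshape(-1,2)
    P=onplane(d,G,.1645)[:,:2]-O; a=(P@X).reshape(400,640);b=(P@Y).reshape(400,640); img=d['img'].min(2)
    for nm,lo,hi in(('mark',-.013,0.005),('needle',-.032,-.018)):
        m=(img<70)&(a>lo)&(a<hi)&(abs(b)<.06); k,l,st,_=cv2.connectedComponentsWithStats(m.astype(np.uint8),connectivity=4)
        for i in range(1,k):
            if st[i,4]>5: print(n,nm,st[i].tolist(),b[l==i].mean().round(4))
E
```

```text
time_s: 31.7
tool_pos: [0.6075, 0.1745, 0.0377]
tcp_rot: [-0.285, 0.502, 0.794, 0.189]
contact_force: [-1.0, 5.6, -2.8]
width: 0.504
grasp_force: 81.6
[-0.252  0.971  0.443  1.587 -1.005  1.316  1.145] [-0.264  0.586 -0.766] [0.905 0.424 0.013]
tcp cx -0.0494 cy -0.0006 z 0.0377
pad cx -0.0655 cy -0.0004 z 0.0568
yaw y 25.1
scene mark [405, 206, 6, 3, 9] 0.0084
scene needle [396, 204, 5, 3, 8] 0.0236
side mark [277, 145, 5, 2, 6] 0.0098
side needle [281, 149, 5, 2, 8] 0.0254
```

The needle now stands 15.3 mm to the +y side of the mark, so the plunger is on the flat. Release and retreat.

```bash
python3 -m inch '[[0,0,0,0],[0,0,0,0],[0,0,0,0],[0,0,0,0],[0.005,-0.0107,0.005,0],[0.01,-0.022,0.02,0],[0.013,-0.028,0.03,0],[0.015,-0.033,0.03,0],[0.01,-0.035,0.03,0],[0,-0.03,0.03,0],[0,0,0,0],[0,0,0,0]]' -0.4 ;python3 - <<'E'
from h import *
X=np.array([-.4226,.9063]);Y=np.array([-.9063,-.4226]);O=np.array([.586,.219])
ims=[]
for n in('scene','side'):
    d=shot(n); Q=cloud(d); A=(Q[...,:2]-O)@X; B=(Q[...,:2]-O)@Y; Z=Q[...,2]
    q=(abs(Z-.073)<.005)&(abs(B)<.03)&(A<-.05)&(A>-.2)&(d['img'].min(2)>75)
    print(n,q.sum(),np.percentile(A[q],[2,98]).round(4),np.percentile(B[q],[2,98]).round(4),np.median(Z[q]).round(4))
    q=(abs(Z-.044)<.006)&(Q[...,0]>.38)&(Q[...,0]<.59)&(Q[...,1]<-.12)&(Q[...,1]>-.35)&(d['img'].min(2)>75); p=Q[q]
    r=cv2.minAreaRect(p[:,:2].astype(np.float32)*1000);print('master',np.round(r[0]),np.round(r[1]),r[2],np.median(p[:,2]).round(4))
    G=np.stack(np.meshgrid(np.arange(640),np.arange(400)),-1).reshape(-1,2)
    P=onplane(d,G,.1645)[:,:2]-O; a=(P@X).reshape(400,640);b=(P@Y).reshape(400,640); img=d['img'].min(2)
    for nm,lo,hi in(('mark',-.013,0.005),('needle',-.032,-.018)):
        m=(img<70)&(a>lo)&(a<hi)&(abs(b)<.06); k,l,st,_=cv2.connectedComponentsWithStats(m.astype(np.uint8),connectivity=4)
        for i in range(1,k):
            if st[i,4]>5: print(n,nm,b[l==i].mean().round(4))
    o=(210,110) if n=='side' else (240,165)
    w=220
    ims.append(cv2.resize(d['img'][o[1]:o[1]+180,o[0]:o[0]+w],None,fx=1.8,fy=1.8,interpolation=3))
cv2.imwrite('pics/end.png',np.hstack(ims)[:,:,::-1])
E
```

```text
time_s: 33.0
tool_pos: [0.6618, 0.0115, 0.1835]
tcp_rot: [-0.283, 0.504, 0.794, 0.189]
contact_force: [-0.1, 0.3, -1.8]
width: 0.7
grasp_force: 0.0
scene 53 [-0.0787 -0.0652] [-0.0187  0.0222] 0.0729
master [ 505. -231.] [110.  28.] 74.02626037597656 0.0439
scene mark 0.0084
scene needle 0.0236
side 83 [-0.0772 -0.0538] [-0.02    0.0237] 0.0721
master [ 490. -227.] [104.  46.] 85.14818572998047 0.043
side mark 0.0098
side needle 0.0254
```

View pics/end.png

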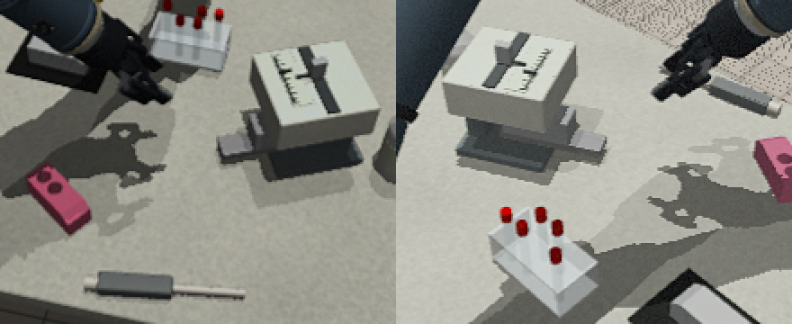

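The tube block's tail sticks out of the mouth, left image (255,130), which puts its centre at about -23 mm. The needle is 15 mm off the mark, the master is on the pad and the gripper is clear. Handing in.

```bash
python3 -c "
from station import ctrl
print(ctrl.job_done())"
```

```text
the job is handed in; nothing more can be done
None
```

I handed the job in at about 33 s, verdict not shown: mark zeroed to within 1 mm, master flat on the pad, and the tube block on the anvil with its centre about 23 mm before the plunger and the needle 15 mm on the mark's +y side; the upright gripper couldn't reach the tail, so I tilted it about 39° by driving the arm against its reach limit.

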